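Retaining ring onto a trolley wheel's axle stub

TASK

Take the circlip pliers, which already have the retaining ring on their tips, out of the parts tray, squeeze them right up so that the ring is spread wide, and slide it down over the end of the upright axle stub until it is level with the groove just above the wheel's hub. Finish there while holding: keep the pliers level in the gripper and fully squeezed so that the ring stays spread around the groove, touching the wheel lightly at most. Leave the other parts lying where they are.

Things in the scene. Friction and masses are not known exactly. Their poses are not given: they have to be found in the camera images.
- pliers: Circlip pliers lying flat in the parts tray, 240 mm long, 0.25 kg, a dark steel retaining ring on their tips. Origin: on the pivot's axis at the pliers' underside (resting on the tray floor); they balance 20 to 40 mm behind it. x points forward to the ring, z up, y to the left handle. Black rubber handles, 8 mm thick, run back from x = -28 to -115 mm; jaws (z 6.5 to 12.5 mm) run forward.
- pliers_grip (a point): Point midway between the handles where they are best gripped, 60 mm behind the pivot, 8 mm above the pliers' underside (handles: z 0 to 16 mm). Let go, the handles splay backwards (0.17 rad each), 63 mm over their outer faces here; squeezed together sideways to 42 mm their faces are parallel and they meet a hard stop. 30 N of grip holds them firmly. Axes as the pliers.
- ring_center (a point): Centre of the ring's opening when spread; fixed to the pliers, 146.8 mm ahead of pliers_grip (86.8 mm ahead of the pivot), 4 mm above the pliers' underside. The ring is 4 mm thick (2 mm above and below this point), hangs below the jaws, bow ahead, gap towards the pivot. Spread, it takes a cylinder of 43.8 mm; let go, its inner diameter is 36 mm, too small for the axle.
- jaw_left (a joint): Swing of the left handle and jaw (rad): 0 let go, 0.17 fully squeezed at the stop (ring fully spread). Squeezing the handles spreads the ring; a spring opens the handles again. As the handles swing in, their faces move 4 to 5 mm back past the pivot, so pads that do not slip carry the pliers that much forward. Each handle takes about 3 N to begin and 9 N to hold at the stop, at pliers_grip.
- jaw_right (a joint): Swing of the right handle and jaw (rad), as jaw_left; the two always move alike.
- tray: Shallow steel parts tray fixed to the bench, 300 x 220 mm, walls 14 mm high and 3 mm thick, floor 3 mm thick. Origin: centre of its underside; x along its long side. It holds the pliers, the spacer and the bush.
- axle: White trolley wheel (diameter 116 mm, top at 40 mm height; grey hub of diameter 60 mm, face at 48 mm) on a steel axle stub upright on a base plate (130 x 130 x 12 mm) fixed to the bench. Origin: on the stub's axis at bench height, z up. Stub: diameter 38 mm from 56 to 70 mm height, chamfered to 30 mm at its top at 76 mm. Groove from hub face to 56 mm: diameter 32 mm.
- groove (a point): On the stub's axis at the middle of the groove's width, 52 mm above the bench, 4 mm above the hub's face.
- axle_top (a point): Centre of the stub's top end, 76 mm above the bench.
- spacer: Bystander: short steel spacer ring, diameter 34 mm, 14 mm tall, lying in the tray. Origin: centre of its underside.
- bush: Bystander: brass bush, diameter 30 mm, 24 mm tall, standing in the tray. Origin: centre of its underside.
- sieve: Bystander: thin steel sieve ring, diameter 100 mm, 38 mm tall, standing on the bench. Origin: centre of its underside.
Not all that is in view belongs to the job. Of the things that look like the pliers, take the one that is farthest from the robot's base at the start. Leave any pink look-alike of the axle alone.

How it is judged:
By the outcome, as a careful person would: the job done as asked, in the order asked, and still so for the second after the job is handed in, while the arm keeps its last pose, push and grip.
It also fails if it takes over 40 s, if anything falls off the work surface, if the arm or the gripper's body presses on something with over 40 N, if the wrist force passes 120 N, or if a joint passes its speed limit or range.

ROBOT

A 6-joint arm with a two-finger parallel gripper is mounted at the origin on the work surface. World frame = base frame: x ahead of the robot, y to its left, z up, the work surface at z = 0. Lengths are in m, angles in rad, forces in N, time in s.
With the tool pointing down it reaches from about 0.35 to 0.775 m from the base axis. Payload 7.3 kg.
Tool frame: the origin (TCP) lies at the centre of the arm's flange, where the gripper is bolted on; the fingertips stand 178 mm ahead of it and the grasp point (between the pads) lies 159 mm ahead of it (tip_extent is the distance from the TCP to the fingertips, in m); z points along the fingers, y is the line along which they close (so a half turn about z gives the same grasp; the last joint's range is limited). The gripper opens to 92 mm and grips with 3 to 60 N. Pads are 19 mm wide; open, the fingers measure 130 mm over their backs; the gripper's body (75 mm by 190 mm) begins 47 mm behind the grasp point.
Start: joints at [-0.146, 0.342, 1.524, -0, 1.275, -0.146], TCP at [0.525, 0, 0.405] pointing down, gripper open.
Joint ranges: [-2.53, 2.53], [-0.77, 2.02], [0.04, 2.7], [-1, 4.14], [0.28, 2.66], [-3.11, 3.11]. Speed limits (rad/s): [2.57, 2.57, 3.14, 3.14, 3.14, 3.14].

INTERFACE

Orientations are given as [roll, pitch, yaw] about the fixed x, y, z axes, in that order (R = Rz(yaw) Ry(pitch) Rx(roll)).
In Python, from cell import * gives the robot as it stands.
- The arm moves only by the tool arm_command, never from a script. Its arguments are lists of equal length, an entry for each row: "xyz": the shift along the world's x, y, z in mm, a list of three; "spin": the turn about the world's z in degrees. In form: {"xyz": [[tx, ty, tz], ...], "spin": [spin, ...]}. A call has 1 to 20 rows; each row shifts and turns the commanded pose from where the row before left it; what a row does not reach is not made up. A row lasts 1/10 s, in which the tool goes at most 50 mm and 8.59 degrees, less where a joint would pass 70% of its speed; a pose out of reach is approached as far as the arm can. A call with a gripper value outside its range is refused whole. "jaw" is the opening, from -1 (shut) to 1 (fully open), set as the call begins (left out, the last holds). The fingers move at their own pace and stop on an object; "squeeze" is the grip in N (left out, the last holds). Time passes only in rows, so rows that do not move let the fingers close. It gives the time, the measured TCP pose, the force, the opening and the grip force at its end, in the units of the state.
- observe(): the state, without advancing time (a new reading comes with each control period).
- read_camera(name): name is "scene" or "side" or "wrist"; returns a dict with "img" (400x640x3 uint8, red, green, blue), "depth" (400x640 float32, m along the optical axis (not along the pixel's ray), 0 where there is no reading), "fx", "fy", "cx", "cy" (pixels), "world_from_camera" (4x4, takes a point from camera to world coordinates). Camera axes: x right, y up, looking along -z (the intrinsics and any distortion apply to the point x, -y, -z); pixel columns grow to the right and rows downward; lengths in m; the calibration is good to about 2 mm. A picture is of the moment at which its call begins.
- hand_in(): hands the job in; it is judged then, once.
The state is a dict: "time": time; "qpos": joint angles; "qvel": joint speeds; "joint_efforts": joint torques, N m; "tool_pos": TCP position; "tool_rot": TCP orientation; "contact_force": force on the tool from outside, world axes, zero at the start; "torque": the same for the moment, N m; "opening": finger opening in m; "grip_force": force on a finger pad.
Only numpy, scipy, OpenCV 4.12 (cv2) and the standard library are available. Lean on these libraries where they do the work, as an engineer would, in place of code of your own. Each camera call takes 0.05 s, during which the arm holds its last target. There are 200 camera calls.

## Working session

There is one attempt and no reset: what is moved stays moved. The work goes in short steps, Python scripts to look and compute and a tool call to move; the robot and the scene stay as the last step left them, time stands still between calls to the robot, and variables do not carry over. Pictures are saved under pics/ and viewed, at most 10 in all, crops included, and the job is handed in when it is done.

Besides the shell and the picture viewer there is one more tool, called after "Request:" by a JSON object that holds its "op" and its "data", one argument or row to a line. arm_command: Moves the arm, as the interface text tells. Its arguments: {"type":"object","properties":{"xyz":{"type":"array","items":{"type":"array","items":{"type":"number"}}},"spin":{"type":"array","items":{"type":"number"}},"jaw":{"type":"number"},"squeeze":{"type":"number"}},"required":["xyz","spin"]}

```bash
mkdir -p pics; cat > h.py <<'E'
from cell import *
import numpy as np, cv2
def snap(n,f):
    c=read_camera(n); cv2.imwrite('pics/'+f,cv2.cvtColor(c['img'],cv2.COLOR_RGB2BGR)); np.savez('pics/'+f[:-4]+'.npz',**c); return c
def load(f): return dict(np.load('pics/'+f+'.npz'))
def ray(c,u,v):
    d=np.array([(u-c['cx'])/c['fx'],-(v-c['cy'])/c['fy'],-1.]); T=c['world_from_camera']; return T[:3,3],T[:3,:3]@d
def onplane(c,u,v,z):
    o,d=ray(c,u,v); return o+d*(z-o[2])/d[2]
def cloud(c):
    v,u=np.mgrid[:400,:640]; D=c['depth']
    p=np.stack([(u-c['cx'])/c['fx']*D,-(v-c['cy'])/c['fy']*D,-D],-1); T=c['world_from_camera']; return p@T[:3,:3].T+T[:3,3]
E
python3 - <<'E'
from h import *
print(observe())
for n in ['scene','side','wrist']:
    c=snap(n,n+'0.png'); print(n,[k for k in c],c['fx'],c['cx'],c['cy'],c['world_from_camera'].round(3).tolist())
E
```

```text
{'time': 0.0, 'qpos': array([-1.45991310e-01,  3.42741649e-01,  1.52506110e+00,  2.11843356e-05,
        1.27538030e+00, -1.46006807e-01]), 'qvel': array([-0.00052732, -0.00134476,  0.00225912, -0.00144785, -0.00071269,
        0.00018156]), 'joint_efforts': array([ 7.61924657e-04, -4.31245601e+01, -2.44219762e+01,  7.17750052e-02,
        5.59406646e-02, -1.04314388e-04]), 'tool_pos': array([5.24858100e-01, 5.05548725e-05, 4.04019527e-01]), 'tool_rot': array([-3.14002213e+00, -2.51425794e-04,  1.57080544e+00]), 'contact_force': array([-0.17125584, -0.19322183,  0.53229359]), 'torque': array([ 0.00633486, -0.01885916,  0.07495449]), 'grip_force': 0.0, 'opening': 0.09167107647588149}
scene ['img', 'depth', 'fx', 'fy', 'cx', 'cy', 'world_from_camera'] 396.8274456528843 322.2717063390529 197.9046476798181 [[0.217, -0.614, 0.759, 1.307], [0.976, 0.124, -0.179, -0.183], [0.016, 0.779, 0.627, 0.728], [0.0, 0.0, 0.0, 1.0]]
side ['img', 'depth', 'fx', 'fy', 'cx', 'cy', 'world_from_camera'] 378.0130372092841 322.0388645583525 197.9665009030729 [[-0.73, 0.436, -0.526, -0.091], [-0.683, -0.479, 0.552, 0.688], [-0.011, 0.762, 0.647, 0.845], [0.0, 0.0, 0.0, 1.0]]
wrist ['img', 'depth', 'fx', 'fy', 'cx', 'cy', 'world_from_camera'] 329.19548886504964 316.840697037785 203.0448674326562 [[1.0, 0.001, 0.002, 0.525], [-0.001, 0.96, 0.281, 0.077], [-0.001, -0.281, 0.96, 0.383], [0.0, 0.0, 0.0, 1.0]]
```

View pics/scene0.png

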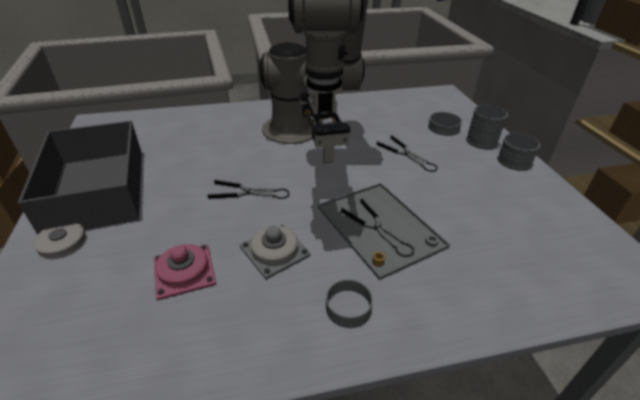

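View pics/wrist0.png

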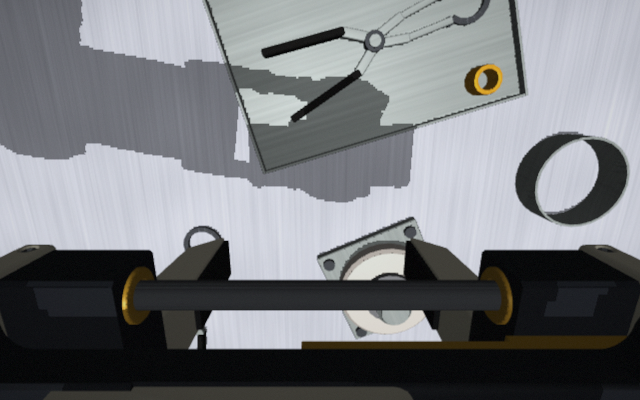

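The scene view shows the tray pliers (pivot about (378,228)). They look the farthest of the three, and I'll confirm that by ray casting. The white axle is at (274,240) and the pink decoy at (180,260). In the wrist view the tray pliers' pivot is at (374,40), the handle ends at (265,52) and (295,120), and the axle at about (390,290).

```bash
python3 - <<'E'
from h import *
w=load('wrist0'); s=load('scene0')
P=onplane(w,374,40,.016); a=onplane(w,265,52,.019); b=onplane(w,295,120,.019)
print(P,a,b, np.degrees(np.arctan2(*(P-(a+b)/2)[1::-1])))
for n,u,v in [('tray',378,228),('left',250,190),('right',410,152)]:
    q=onplane(s,u,v,.016); print(n,q,np.hypot(q[0],q[1]))
print('axle',onplane(s,274,231,.076)); C=cloud(s)
for u,v in [(378,228),(274,231),(274,237)]: print(C[v,u])
E
```

```text
[0.58273088 0.14162163 0.016     ] [0.47197511 0.13013754 0.019     ] [0.50115602 0.06301185 0.019     ] 25.099906999743908
tray [0.59671262 0.13623893 0.016     ] 0.6120678028192138
left [ 0.36662234 -0.17894432  0.016     ] 0.40796201609085586
right [0.26243441 0.36348771 0.016     ] 0.44832481292129395
axle [ 0.61666067 -0.13635419  0.076     ]
[0.5968739  0.13616633 0.01616178]
[ 0.61498754 -0.1362402   0.07441865]
[ 0.62536288 -0.13812086  0.06488605]
```

Ray casting confirms that the tray pliers are the farthest. I'll move above their grip point with the matching yaw.

Request:
{"op": "arm_command", "data": {
  "xyz": [
    [0, 15, 0],
    [0, 15, 0],
    [0, 15, 0],
    [1, 15, 0],
    [1, 15, 0],
    [1, 15, 0],
    [0, 14, 0],
    [0, 12, 0],
    [0, 0, 0],
    [0, 0, 0],
    [0, 0, 0]
  ],
  "spin": [-8.1, -8.1, -8.1, -8.1, -8.1, -8.1, -8.1, -8.3, 0, 0, 0],
  "jaw": 0.7
}}

```text
time: 1.25
tool_pos: [0.528, 0.1155, 0.4046]
tool_rot: [3.141, 0.0, 0.439]
contact_force: [0.2, -0.1, -0.0]
opening: 0.0778
grip_force: 0.0
```

```bash
python3 - <<'E'
from h import *
o=observe(); print(o['time'],o['tool_pos'],o['tool_rot'],o['opening'],o['qpos'])
c=snap('wrist','wrist1.png')
E
```

```text
1.25 [0.52802509 0.11548181 0.40462023] [3.14134837e+00 3.65694983e-04 4.38937097e-01] 0.07776210747480676 [ 7.35848037e-02  3.70618004e-01  1.48141737e+00 -3.73464613e-04
  1.28981158e+00  1.20554760e+00]
```

View pics/wrist1.png

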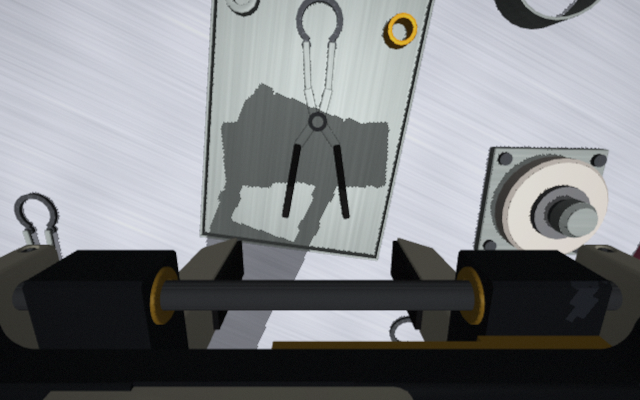

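The pliers are now nearly aligned: pivot (317,121), ring centre about (320,19), handle ends (287,216) and (347,216). The axle top is at about (580,217). Next I'll refine these with masks.

```bash
python3 - <<'E'
from h import *
c=load('wrist1'); im=c['img'].astype(int); g=im.max(2)
roi=np.zeros(g.shape,np.uint8); roi[140:225,265:370]=1
m=((g<45)&(roi>0)).astype(np.uint8)
n,l,st,ce=cv2.connectedComponentsWithStats(m)
L=[]
for i in range(1,n):
    if st[i,4]>100:
        pts=np.argwhere(l==i)[:,::-1].astype(np.float32); (cx,cy),wh,a=cv2.minAreaRect(pts)
        vx,vy,_,_=cv2.fitLine(pts,cv2.DIST_L2,0,.01,.01).ravel()
        p=onplane(c,cx,cy,.016); q=onplane(c,cx+vx*10,cy+vy*10,.016); L.append((p,np.degrees(np.arctan2(*(q-p)[1::-1])))); print(st[i],p,wh,L[-1][1])
# ring: dark pixels near top
roi[:]=0; roi[0:45,290:350]=1
m=((g<110)&(roi>0)).astype(np.uint8)
cs,_=cv2.findContours(m,cv2.RETR_EXTERNAL,2); k=max(cs,key=cv2.contourArea); print('ringbox',cv2.boundingRect(k))
x,y,w,h=cv2.boundingRect(k)
P=onplane(c,317,121,.016); R=onplane(c,x+w/2,19,.007); print('piv',P,'ring',R,np.linalg.norm((R-P)[:2]),np.degrees(np.arctan2(*(R-P)[1::-1])))
a=np.radians(np.mean([L[0][1],L[1][1]]))
H=(L[0][0]+L[1][0])/2; print('handles mid',H,'to pivot',np.degrees(np.arctan2(*(P-H)[1::-1])),np.linalg.norm((P-H)[:2]))
d=(P-H)[:2];d/=np.linalg.norm(d);print('grip',P[:2]-.06*d, observe()['tool_pos'])
# fingers mid: where does the grasp axis project at grasp depth
o=observe();T=np.linalg.inv(c['world_from_camera']);t=o['tool_pos']-[0,0,.159]
p=T[:3,:3]@t+T[:3,3];print('grasp px',c['cx']+c['fx']*p[0]/-p[2],c['cy']+c['fy']*-p[1]/p[2]*-1 if 0 else c['cy']-c['fy']*p[1]/-p[2])
C=cloud(c)
for u,v in [(580,217),(590,215)]:print('axle',onplane(c,u,v,.076),C[v,u])
E
```

```text
[283 144  18  73 475] [0.51145759 0.14065695 0.016     ] (6.767977237701416, 73.16268157958984) 14.17260747863914
[334 145  15  73 474] [0.53476611 0.08870402 0.016     ] (73.08653259277344, 6.806430816650391) -146.40657227667126
ringbox (296, 0, 47, 45)
piv [0.58345445 0.14181978 0.016     ] ring [0.67615352 0.18238007 0.007     ] 0.10118426050248439 23.631683582764534
handles mid [0.52311185 0.11468048 0.016     ] to pivot 24.21599836121782 0.06616472397805918
grip [0.52873411 0.11720912] [0.52802904 0.11544891 0.40466148]
grasp px 318.61288281092203 276.6934369361217
axle [ 0.61235074 -0.1313488   0.076     ] [ 0.61239792 -0.13219907  0.07506555]
axle [ 0.61821677 -0.13898214  0.076     ] [ 0.61824388 -0.13934648  0.07561021]
```

Request:
{"op": "arm_command", "data": {
  "xyz": [
    [0.7, 1.7, -20],
    [0, 0, -40],
    [0, 0, -40],
    [0, 0, -40],
    [0, 0, -30],
    [0, 0, -20],
    [0, 0, -12],
    [0, 0, -8],
    [0, 0, -6],
    [0, 0, -3],
    [0, 0, 0],
    [0, 0, 0]
  ],
  "spin": [-1.2, 0, 0, 0, 0, 0, 0, 0, 0, 0, 0, 0]
}}

```text
time: 2.5
tool_pos: [0.5289, 0.1178, 0.1864]
tool_rot: [3.141, -0.001, 0.416]
contact_force: [0.2, 0.8, 0.9]
opening: 0.0781
grip_force: 0.0
```

```bash
python3 - <<'E'
from h import *
o=observe(); print(o['time'],o['tool_pos'],o['tool_rot'],o['contact_force'])
c=snap('wrist','wrist2.png')
E
```

```text
2.5 [0.52892199 0.11776015 0.18637187] [ 3.14110891e+00 -1.10587056e-03  4.15535776e-01] [0.22183721 0.77478143 0.94024618]
```

View pics/wrist2.png

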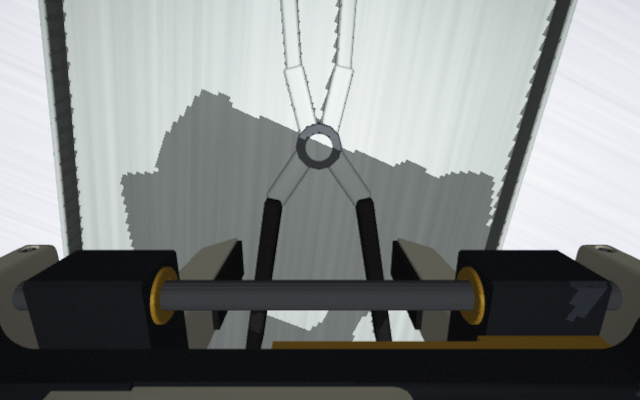

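The handles sit centred between the fingers, with the pivot at (318,146). I'll lower a little more and then squeeze.

Request:
{"op": "arm_command", "data": {
  "xyz": [
    [0, 0, -2],
    [0, 0, -1],
    [0, 0, 0],
    [0, 0, 0]
  ],
  "spin": [0, 0, 0, 0]
}}

```text
time: 2.95
tool_pos: [0.5287, 0.1177, 0.1827]
tool_rot: [3.142, 0.0, 0.415]
contact_force: [0.8, -0.5, 0.4]
opening: 0.0784
grip_force: 0.0
```

Request:
{"op": "arm_command", "data": {
  "xyz": [
    [0, 0, 0],
    [0, 0, 0],
    [0, 0, 0],
    [0, 0, 0],
    [0, 0, 0],
    [0, 0, 0],
    [0, 0, 0],
    [0, 0, 0],
    [0, 0, 0],
    [0, 0, 0]
  ],
  "spin": [0, 0, 0, 0, 0, 0, 0, 0, 0, 0],
  "jaw": -1,
  "squeeze": 45
}}

```text
time: 3.95
tool_pos: [0.5286, 0.1176, 0.1828]
tool_rot: [3.141, 0.0, 0.415]
contact_force: [-2.1, -1.3, 3.8]
opening: 0.0399
grip_force: 45.0
```

```bash
python3 - <<'E'
from h import *
o=observe(); print(o['time'],o['tool_pos'],o['tool_rot'],o['contact_force'],o['opening'],o['grip_force'])
c=snap('wrist','wrist3.png')
E
```

```text
3.95 [0.52862789 0.11763335 0.18281664] [3.14143149e+00 2.98011467e-04 4.15409228e-01] [-2.10662482 -1.31419459  3.81670817] 0.03991321763750657 44.977328181266785
```

View pics/wrist3.png

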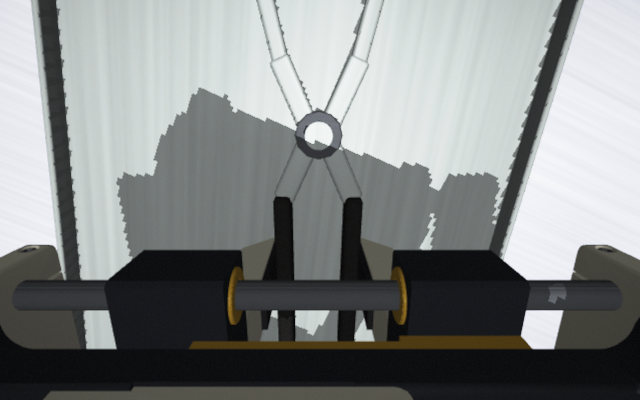

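The handles are squeezed parallel, with the pivot at (318,135) and the jaws spread. I'll lift straight up.

Request:
{"op": "arm_command", "data": {
  "xyz": [
    [0, 0, 3],
    [0, 0, 6],
    [0, 0, 10],
    [0, 0, 15],
    [0, 0, 20],
    [0, 0, 20],
    [0, 0, 20],
    [0, 0, 15],
    [0, 0, 8],
    [0, 0, 3],
    [0, 0, 0],
    [0, 0, 0],
    [0, 0, 0]
  ],
  "spin": [0, 0, 0, 0, 0, 0, 0, 0, 0, 0, 0, 0, 0]
}}

```text
time: 5.3
tool_pos: [0.5285, 0.1177, 0.3019]
tool_rot: [-3.141, 0.002, 0.415]
contact_force: [-0.1, 0.5, -3.6]
opening: 0.0398
grip_force: 44.9
```

```bash
cat >> h.py <<'E'
def circ(m):
    cs,_=cv2.findContours(m.astype(np.uint8),cv2.RETR_EXTERNAL,cv2.CHAIN_APPROX_NONE); k=max(cs,key=cv2.contourArea); return cv2.fitEllipse(k)
def white_holes(c,u0,u1,v0,v1):
    im=c['img'].astype(int)[v0:v1,u0:u1]; return im
E
python3 - <<'E'
from h import *
o=observe(); print(o['time'],o['tool_pos'],o['tool_rot'],o['contact_force'],o['opening'])
c=snap('wrist','wrist4.png'); s=snap('scene','scene4.png'); d=snap('side','side4.png')
# expected ring in image
a=o['tool_rot'][2]; R=o['tool_pos']+np.array([.1508*np.cos(a),.1508*np.sin(a),-.1758]); print('pred ring',R)
for q in (s,d):
    T=np.linalg.inv(q['world_from_camera']);p=T[:3,:3]@R+T[:3,3];u,v=q['cx']+q['fx']*p[0]/-p[2],q['cy']-q['fy']*p[1]/-p[2];print(u,v)
w=cv2.imread('pics/wrist4.png')[0:260,160:480]
A=cv2.imread('pics/scene4.png')[130:290,200:460]; A=cv2.resize(A,None,fx=2,fy=2)
B=cv2.resize(cv2.imread('pics/side4.png'),(520,325))
H=np.zeros((320+260,800,3),np.uint8); H[:320,:520]=A; H[320:580,:320]=w; H[320:580,320:800]=cv2.resize(B,(480,260))
cv2.imwrite('pics/m4.png',H)
E
```

```text
5.3 [0.5285101  0.11770774 0.30190387] [-3.14110708e+00  1.61572204e-03  4.15382548e-01] [-0.13357853  0.51319376 -3.57231879] 0.03983810929894119
pred ring [0.66648637 0.17856157 0.12610387]
409.76285985976756 211.09463144094735
256.82096199741153 189.28252456986255
```

View pics/m4.png

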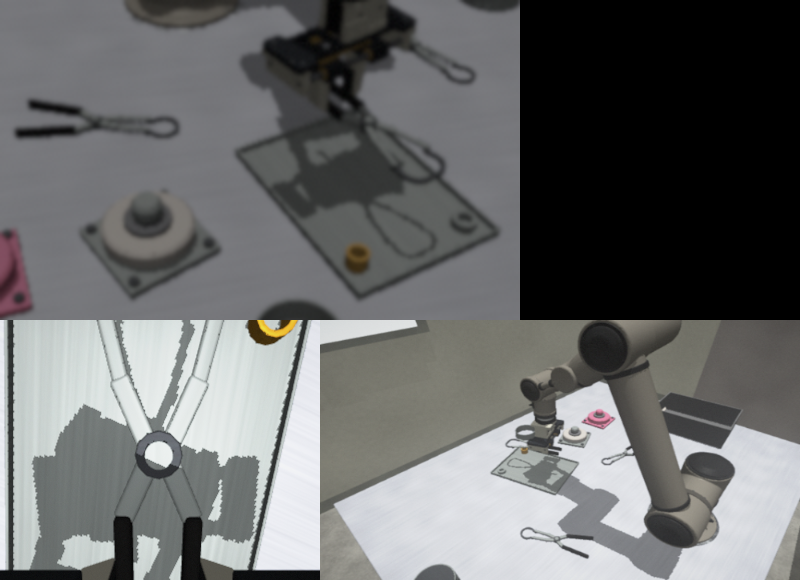

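The pliers are held level and not slipping: the pivot is at crop (158,455), and the ring in the scene inset is at about (415,160). Next I'll look at the axle with the wrist camera, keeping the same yaw.

Request:
{"op": "arm_command", "data": {
  "xyz": [
    [-1, -5, 0],
    [-1, -10, 0],
    [-1, -15, 0],
    [-1, -20, 0],
    [-1, -25, 0],
    [-1, -25, 0],
    [-1, -25, 0],
    [-1, -25, 0],
    [-1, -25, 0],
    [-1, -20, 0],
    [-1, -15, 0],
    [-1, -11, 0],
    [0, -6, 0],
    [0, -3, 0],
    [0, 0, 0],
    [0, 0, 0],
    [0, 0, 0]
  ],
  "spin": [0, 0, 0, 0, 0, 0, 0, 0, 0, 0, 0, 0, 0, 0, 0, 0, 0]
}}

```text
time: 7.15
tool_pos: [0.5167, -0.1117, 0.3027]
tool_rot: [-3.141, 0.0, 0.416]
contact_force: [-0.4, 0.7, -3.4]
opening: 0.0394
grip_force: 44.9
```

```bash
python3 - <<'E'
from h import *
o=observe(); print(o['time'],o['tool_pos'],o['tool_rot'],o['contact_force'],o['opening'])
c=snap('wrist','wrist5.png'); np.savez('pics/o5.npz',**o)
E
```

```text
7.15 [ 0.51673777 -0.11165356  0.30271165] [-3.14144086e+00  3.89548622e-05  4.16309613e-01] [-0.41413787  0.65031813 -3.43118053] 0.03944002213493313
```

View pics/wrist5.png

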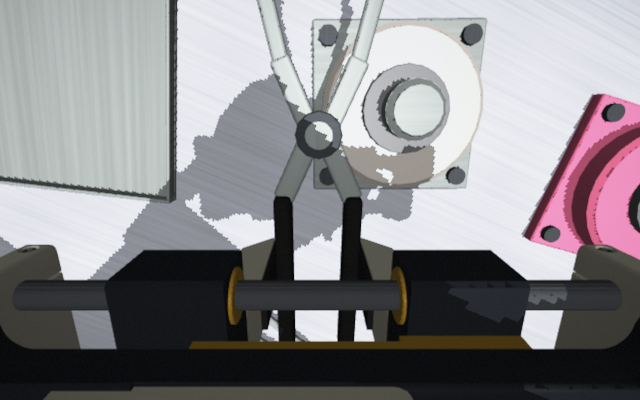

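The wrist view shows the stub top at (418,108), the pivot at (318,135) and the jaws at columns 268 and 372 at the top edge. I'll use depth and masks to get both in the same frame.

```bash
python3 - <<'E'
from h import *
c=load('wrist5'); o=load('o5'); C=cloud(c)
a=o['tool_rot'][2]; ux=np.array([np.cos(a),np.sin(a)]); uy=np.array([-ux[1],ux[0]])
v,u=np.mgrid[:400,:640]
win=(u>350)&(u<490)&(v>20)&(v<190)
def rep(n,m,z):
    m=cv2.morphologyEx(m.astype(np.uint8),cv2.MORPH_OPEN,np.ones((3,3)))
    e=circ(m); k=max(cv2.findContours(m,0,1)[0],key=cv2.contourArea)
    w=np.array([onplane(c,*p,z)[:2] for p in k[:,0]]); (x,y),ax,_=cv2.fitEllipse((w*1e4).astype(np.float32)); print(n,(x/1e4,y/1e4),np.array(ax)/10,'px',e[0], 'rel', (np.array([x,y])/1e4-o['tool_pos'][:2])@np.c_[ux,uy])
Z=C[...,2]
rep('top',win&(Z>.0735)&(Z<.08),.0755)
rep('hub',win&(Z>.044),.048)
im=c['img'].astype(int); 
print('topZ',np.median(Z[100:115,410:425]),'hubZ',np.median(Z[100:125,372:378]))
# pivot
g=cv2.cvtColor(c['img'],cv2.COLOR_RGB2GRAY)[100:170,285:355]
h=cv2.HoughCircles(g,cv2.HOUGH_GRADIENT,1.2,30,param1=80,param2=15,minRadius=17,maxRadius=28);print('hough',h)
zp=np.median(Z[(np.hypot(u-318.5,v-134.5)>16)&(np.hypot(u-318.5,v-134.5)<21)]);print('pivot ring z',zp)
P=onplane(c,318.5,134.5,zp);print('piv rel',(P[:2]-o['tool_pos'][:2])@np.c_[ux,uy])
# jaws: lateral extents by height band
r=(C[...,:2]-o['tool_pos'][:2])@np.c_[ux,uy]
m=(Z>.125)&(Z<.145)&(v<60)
for x in (.09,.095,.1,.105,.11):
    k=m&(abs(r[...,0]-x)<.0015); y=r[...,1][k]; 
    if len(y): print(x,'L',y[y>0].min(),y[y>0].max(),'R',y[y<0].min(),y[y<0].max(),'z',np.median(Z[k&(r[...,1]>0)]),np.median(Z[k&(r[...,1]<0)]))
m=(Z>.125)&(Z<.155)&(v>200)&(v<245)&(im.max(2)<50)
for x in (.02,.025,.03):
    k=m&(abs(r[...,0]-x)<.0015); y=r[...,1][k]
    if len(y): print(x,y.min(),y.max(),np.median(Z[k]))
E
```

```text
top (0.6088326171875, -0.13647734375) [30.62798767 31.04732666] px (417.2871398925781, 109.82942199707031) rel [ 0.07419036 -0.05994557]
hub (0.60883134765625, -0.1365052001953125) [58.42492065 58.8692688 ] px (405.5867614746094, 108.36714172363281) rel [ 0.07417793 -0.05997054]
topZ 0.07538409079829222 hubZ 0.047472382884217804
hough [[[33.   35.4  23.36]]]
pivot ring z 0.1357726787774644
piv rel [6.47663966e-02 2.37999078e-05]
0.095 L 0.011877773483467758 0.019958530064046815 R -0.020376102884655398 -0.012399191008471925 z 0.1336063359394441 0.13344976849784812
0.1 L 0.013748908701175497 0.021212059078367252 R -0.021704134891808446 -0.014052970666034505 z 0.1329797023091057 0.13290114392863903
0.105 L 0.014981579908381386 0.02253015383252715 R -0.022967939138215467 -0.015507028356875466 z 0.13284907276433783 0.1328888815028859
0.11 L 0.01609270736429604 0.02348168947149411 R -0.024401224178827716 -0.016615405127251067 z 0.1328789747214995 0.13284623063014372
0.02 -0.019110925050297295 0.020541593347851765 0.13783118737948136
0.025 -0.01933826491323073 0.020330296901315523 0.13773750776231092
0.03 -0.019830684358695016 0.02065240183601975 0.13767099682890555
```

Request:
{"op": "arm_command", "data": {
  "xyz": [
    [-2, -4, 0],
    [-5, -9, 0],
    [-7, -13, 0],
    [-8, -15, 0],
    [-8, -15, 0],
    [-7, -13, 0],
    [-5, -9, 0],
    [-3, -5, 0],
    [-1.7, -2.7, 0],
    [0, 0, 0],
    [0, 0, 0],
    [0, 0, 0]
  ],
  "spin": [0, 0, 0, 0, 0, 0, 0, 0, 0, 0, 0, 0]
}}

```text
time: 8.4
tool_pos: [0.4702, -0.1975, 0.3027]
tool_rot: [-3.142, -0.0, 0.416]
contact_force: [-0.8, -0.3, -2.5]
opening: 0.0395
grip_force: 44.9
```

```bash
python3 - <<'E'
from h import *
o=observe(); print(o['time'],o['tool_pos'],o['tool_rot'],o['contact_force'],o['opening'])
np.savez('pics/o6.npz',**o)
c=snap('wrist','wrist6.png'); s=snap('scene','scene6.png'); d=snap('side','side6.png')
u,v=np.meshgrid(range(640),range(400))
for f,t in (('wrist3',.18282),('wrist4',.3019),('wrist5',.3027),('wrist6',o['tool_pos'][2])):
    q=load(f); Z=cloud(q)[...,2]-t
    g=q['img'].max(2); L=(v<45)&(v>5)&(u>255)&(u<385)&(Z>-.175); print(f,'jaw',np.median(Z[L]),'handle',np.median(Z[(v>200)&(v<245)&(g<50)&(u>270)&(u<365)]),'pivot',np.median(Z[(abs(np.hypot(u-318.5,v-134.5)-18.5)<2.5)]))
a=o['tool_rot'][2]; ux=np.array([np.cos(a),np.sin(a)])
R=np.r_[o['tool_pos'][:2]+.1516*ux-.0005*np.array([-ux[1],ux[0]]),o['tool_pos'][2]-.1758]; print('pred ring',R)
out=[]
for n,q in (('scene',s),('side',d)):
    T=np.linalg.inv(q['world_from_camera'])
    for X in (R,np.array([.6088,-.1365,.076])):
        p=T[:3,:3]@X+T[:3,3];print(n,q['cx']+q['fx']*p[0]/-p[2],q['cy']-q['fy']*p[1]/-p[2])
A=cv2.imread('pics/scene6.png'); B=cv2.imread('pics/side6.png')
H=np.hstack([cv2.resize(A[180:300,220:340],(400,400),interpolation=2),cv2.resize(B[130:230,320:420],(400,400),interpolation=2)]); cv2.imwrite('pics/m6.png',H)
E
```

```text
8.4 [ 0.47020585 -0.19754061  0.30273593] [-3.14157730e+00 -6.90214382e-05  4.16099371e-01] [-0.76540783 -0.30259849 -2.47822322] 0.03947003911854068
wrist3 jaw -0.1691705931314618 handle -0.164861496281489 pivot -0.1665421362125562
wrist4 jaw -0.16998213979163995 handle -0.16509671528028524 pivot -0.16700361161491079
wrist5 jaw -0.16985211582163548 handle -0.16497897762800565 pivot -0.16692732122253562
wrist6 jaw -0.16986999050231058 handle -0.16501614316568552 pivot -0.16702333892004503
pred ring [ 0.6090723  -0.13672187  0.12693593]
scene 272.08963574941305 212.72024926847587
scene 273.5263534065431 228.77544403001414
side 339.59821564437533 153.0900894360773
side 339.3427958374001 165.38040048196265
```

View pics/m6.png

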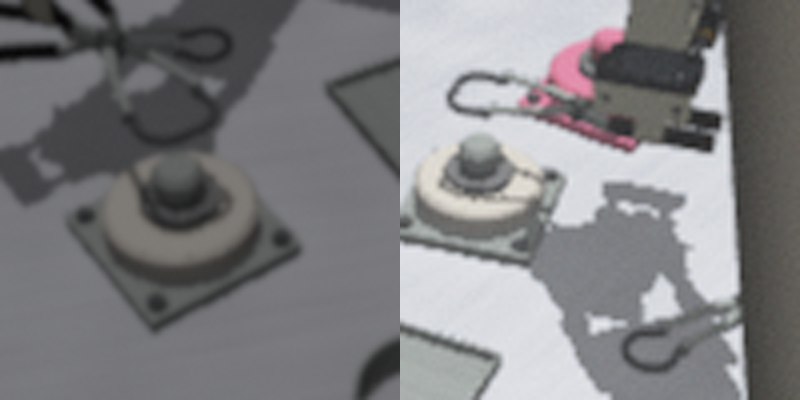

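The ring is positioned above the stub in both views. In the scene view its interior centre is at about (272,213), against a predicted (272.1,212.7). I'll do one quick numeric check of the ring bow from the scene and side views.

```bash
cat > rc.py <<'E'
from h import *
from scipy.optimize import least_squares
def ringfit(f,R,ux):
    c=load(f); C=cloud(c); uy=np.array([-ux[1],ux[0]])
    r=(C[...,:2]-R[:2])@np.c_[ux,uy]; rr=np.hypot(r[...,0],r[...,1])
    m=(abs(C[...,2]-R[2])<.009)&(rr<.035)&(rr>.012)&(r[...,0]>-.006)
    v,u=np.nonzero(m); q=np.array([(onplane(c,a,b,R[2]+.001)[:2]-R[:2])@np.c_[ux,uy] for a,b in zip(u,v)])
    s=least_squares(lambda p:np.hypot(q[:,0]-p[0],q[:,1]-p[1])-p[2],[0,0,.025],loss='soft_l1',f_scale=.001).x
    print(f,len(u),'ring off (ux,uy), mean r mm',(s*1e3).round(2),'z',np.median(C[...,2][m]),'x max',q[:,0].max(),'y',q[:,1].min(),q[:,1].max())
E
python3 - <<'E'
from rc import *
R=np.array([.60907,-.13672,.1259]); ux=np.array([np.cos(.416),np.sin(.416)])
for f in ('scene6','side6'): ringfit(f,R,ux)
# stub in same views
for f in ('scene6','side6'):
    c=load(f); C=cloud(c); m=(np.hypot(C[...,0]-.6088,C[...,1]+.1365)<.03)&(C[...,2]>.0735)&(C[...,2]<.085)
    p=C[m]; print(f,m.sum(),(p[:,:2].min(0)+p[:,:2].max(0))/2,p[:,:2].mean(0))
E
```

```text
scene6 117 ring off (ux,uy), mean r mm [-1.35 -1.78 28.71] z 0.12694611491261065 x max 0.029783451202904206 y -0.033314684083162044 0.029424186881472508
side6 41 ring off (ux,uy), mean r mm [-4.04 -3.72 29.78] z 0.1290788216029446 x max 0.026666844126315162 y -0.03687471203330624 0.02836671409540883
scene6 95 [ 0.61074565 -0.13809289] [ 0.61034921 -0.13835141]
side6 50 [ 0.60642995 -0.13634145] [ 0.60570196 -0.13649943]
```

Request:
{"op": "arm_command", "data": {
  "xyz": [
    [0, 0, -5],
    [0, 0, -10],
    [0, 0, -12],
    [0, 0, -10],
    [0, 0, -6],
    [0, 0, -3],
    [0, 0, -2],
    [0, 0, 0],
    [0, 0, 0]
  ],
  "spin": [0, 0, 0, 0, 0, 0, 0, 0, 0]
}}

```text
time: 9.45
tool_pos: [0.4701, -0.198, 0.255]
tool_rot: [3.141, -0.0, 0.415]
contact_force: [-0.2, -0.3, -3.0]
opening: 0.0399
grip_force: 44.9
```

```bash
python3 - <<'E'
from h import *
o=observe(); print(o['time'],o['tool_pos'],o['tool_rot'],o['contact_force'],o['opening'])
s=snap('scene','scene7.png'); d=snap('side','side7.png')
A=cv2.imread('pics/scene7.png'); B=cv2.imread('pics/side7.png')
cv2.imwrite('pics/m7.png',np.hstack([cv2.resize(A[200:260,240:300],(400,400),interpolation=2),cv2.resize(B[140:190,315:365],(400,400),interpolation=2)]))
E
```

```text
9.45 [ 0.47011423 -0.19802393  0.25503877] [ 3.14096722e+00 -3.64814432e-04  4.15423009e-01] [-0.18521478 -0.27780065 -2.99043145] 0.039921818728174865
```

View pics/m7.png

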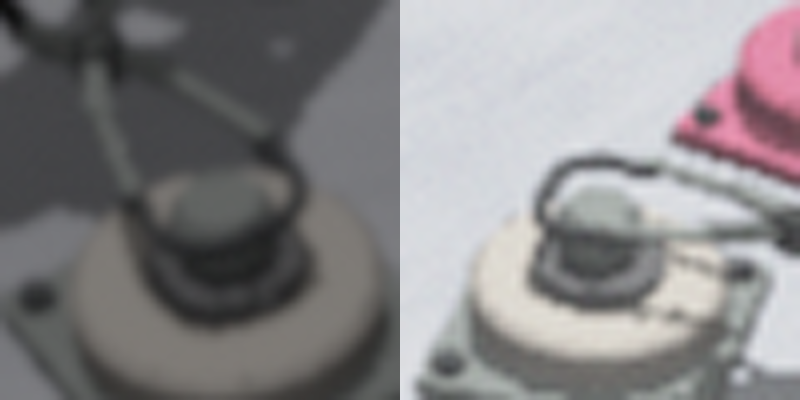

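The ring now surrounds the stub top with even gaps: in the left crop the inner edges are at about 150 and 290, around a stub spanning 172 to 265. I'll continue down in stages, watching the force.

Request:
{"op": "arm_command", "data": {
  "xyz": [
    [-0.2, 0.5, -1],
    [0, 0, -3],
    [0, 0, -4],
    [0, 0, -3],
    [0, 0, -2],
    [0, 0, 0],
    [0, 0, 0]
  ],
  "spin": [0, 0, 0, 0, 0, 0, 0]
}}

```text
time: 10.25
tool_pos: [0.4698, -0.1975, 0.2417]
tool_rot: [3.142, 0.0, 0.415]
contact_force: [0.5, 0.1, -2.3]
opening: 0.0397
grip_force: 44.9
```

Request:
{"op": "arm_command", "data": {
  "xyz": [
    [0, 0, -2],
    [0, 0, -3],
    [0, 0, -3],
    [0, 0, -2],
    [0, 0, -1],
    [0, 0, 0],
    [0, 0, 0]
  ],
  "spin": [0, 0, 0, 0, 0, 0, 0]
}}

```text
time: 10.95
tool_pos: [0.4698, -0.1975, 0.2308]
tool_rot: [3.141, -0.0, 0.415]
contact_force: [-0.5, -0.1, -1.8]
opening: 0.0397
grip_force: 44.9
```

Request:
{"op": "arm_command", "data": {
  "xyz": [
    [0, 0, -1],
    [0, 0, -1],
    [0, 0, 0],
    [0, 0, 0],
    [0, 0, 0]
  ],
  "spin": [0, 0, 0, 0, 0]
}}

```text
time: 11.45
tool_pos: [0.4698, -0.1975, 0.2288]
tool_rot: [3.141, -0.0, 0.415]
contact_force: [-0.0, 0.2, -2.0]
opening: 0.0399
grip_force: 44.9
```

```bash
python3 - <<'E'
from h import *
for i in range(2):
    o=observe(); print(o['time'],o['tool_pos'],o['tool_rot'],o['contact_force'],o['torque'],o['opening']); s=snap('scene','scene8.png')
d=snap('side','side8.png'); c=snap('wrist','wrist8.png')
u,v=np.meshgrid(range(640),range(400)); Z=cloud(c)[...,2]; t=o['tool_pos'][2]
L=(v<45)&(v>5)&(u>255)&(u<385)&(Z-t>-.175); g=c['img'].max(2)
print('jaw',np.median(Z[L])-t,'handle',np.median(Z[(v>200)&(v<245)&(g<50)&(u>270)&(u<365)])-t,'piv',np.median(Z[(abs(np.hypot(u-318.5,v-134.5)-18.5)<2.5)])-t)
A=cv2.imread('pics/scene8.png'); B=cv2.imread('pics/side8.png')
cv2.imwrite('pics/m8.png',np.hstack([cv2.resize(A[210:270,245:305],(400,400),interpolation=2),cv2.resize(B[145:195,315:365],(400,400),interpolation=2)]))
E
```

```text
11.45 [ 0.46981186 -0.19748199  0.22877743] [ 3.14141424e+00 -2.75358390e-05  4.15390536e-01] [-0.04088106  0.18455601 -1.99765562] [0.01312895 0.13836419 0.00722813] 0.03990455802000686
11.5 [ 0.46980906 -0.19747451  0.22876119] [ 3.14150146e+00 -7.55984318e-06  4.15400719e-01] [ 0.337621    0.42118731 -2.88429287] [ 0.0138249   0.14054352 -0.02674466] 0.0399674626058192
jaw -0.1698082705075104 handle -0.16503245415982742 piv -0.16688692974922878
```

View pics/m8.png

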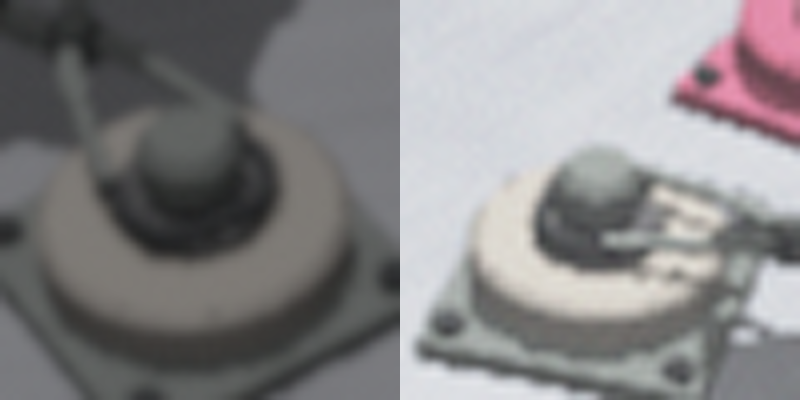

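The ring sits around the groove with no contact: the vertical force is about the pliers' weight, and the jaw height relative to the tool is unchanged. The estimated ring height is 52 mm, so I'm handing in.

```bash
python3 -c "from cell import *; print(hand_in())"
```

```text
the job is handed in; nothing more can be done
None
```

I handed the job in with the tray pliers held near level (about half a degree nose-down) and fully squeezed, and the spread ring around the stub at an estimated 52 mm, level with the groove. The wrist force showed no contact with the wheel; no verdict came back.

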